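# Snap the lid rim down on a fermenting pail

## Task

The lid has only been laid on the pale plastic fermenting pail and its rim still stands proud. Run your fingertips round the rim with light pressure until it has snapped fully down all the way round, then take the hand away. Do not lean hard on the lid, do not lift or shove the pail, and leave the rubber breather in the lid and the bottles, spare bung and spoon around the pail where they are.

Things in the scene. Friction and masses are not known exactly. Their poses are not given: they have to be found in the camera images.
- pail: one-gallon plastic fermenting pail, full and heavy (3 to 5 kg), standing loose on the table, with a white snap lid laid on it. Origin at the centre of its base, on the table; z up. Outer diameter 156 mm at the base, 187 mm under the lid, 197 mm over the lid's rim. A thin wire bail hangs at its side below the lid
- lid_center (a point): point on the pail's axis at the height of the rim's top when fully down: 190 mm above the table. The rim is a ring 19 mm wide, radius 79 to 98 mm about this axis (its middle runs at 88.5 mm), flat on top but for shallow bevelled notches 3 mm deep and 10 mm wide across it every 28 mm. Unsnapped it stands 195 mm above the table
- lid_panel (a point): centre of the lid's panel, sunk inside the rim: 176 mm above the table. A low wall, radius 75 to 78 mm and 184.5 mm above the table, stands round it just inside the tabs
- breather: black rubber breather bung, mushroom shaped, 35 mm across, sitting loose in the grommet at the centre of the lid; its origin is at the level of the panel, its top 31 mm above that (207 mm above the table); leave it in its hole
- rim0 (a point): top of the rim at its middle line, 0 degrees round from the pail's +x axis (counter-clockwise from above); moves with the rim. Starts 5 mm above the fully-down height. The rim is springy: 12 to 16 N presses a first place down to its firm stop (less beside a part already down) and draws some 100 mm to each side partly down; let go, it stays down, springing back about 1 mm
- rim1 (a point): top of the rim at its middle line, 36 degrees round from the pail's +x axis (counter-clockwise from above); moves with the rim, as rim0
- rim2 (a point): top of the rim at its middle line, 72 degrees round from the pail's +x axis (counter-clockwise from above); moves with the rim, as rim0
- rim3 (a point): top of the rim at its middle line, 108 degrees round from the pail's +x axis (counter-clockwise from above); moves with the rim, as rim0
- rim4 (a point): top of the rim at its middle line, 144 degrees round from the pail's +x axis (counter-clockwise from above); moves with the rim, as rim0
- rim5 (a point): top of the rim at its middle line, 180 degrees round from the pail's +x axis (counter-clockwise from above); moves with the rim, as rim0
- rim6 (a point): top of the rim at its middle line, 216 degrees round from the pail's +x axis (counter-clockwise from above); moves with the rim, as rim0
- rim7 (a point): top of the rim at its middle line, 252 degrees round from the pail's +x axis (counter-clockwise from above); moves with the rim, as rim0
- rim8 (a point): top of the rim at its middle line, 288 degrees round from the pail's +x axis (counter-clockwise from above); moves with the rim, as rim0
- rim9 (a point): top of the rim at its middle line, 324 degrees round from the pail's +x axis (counter-clockwise from above); moves with the rim, as rim0
- bottle_a: small green wine bottle, 50 mm across, 180 mm tall, standing beside the pail towards its +y side; origin at the centre of its base; leave alone
- bottle_b: the same kind of bottle, beside the pail towards its -y side; origin at the centre of its base; leave alone
- bung: spare black rubber bung, 38 mm across, 32 mm tall, standing on the table near the pail; origin at the centre of its base; leave alone
- spoon: white stirring spoon 260 mm long lying crosswise on the table beyond the pail; origin near its middle; leave alone
Not all that is in view belongs to the job. What is shaped like the breather but blue is not meant.

How it is judged:
By the outcome, as a careful person would: the job done as asked, in the order asked, and still so for the second after the job is handed in, with the robot touching nothing.
It also fails if it takes over 56 s, if anything falls off the work surface, if the arm or the gripper's body presses on something with over 40 N, if the wrist force passes 120 N, or if a joint passes its speed limit or range.

## Robot

A 7-joint arm with a two-finger parallel gripper is mounted at the origin on the work surface. World frame = base frame: x ahead of the robot, y to its left, z up, the work surface at z = 0. Lengths are in m, angles in rad, forces in N, time in s.
With the tool pointing down it reaches from about 0.425 to 0.95 m from the base axis. Payload 4.7 kg.
Tool frame: the origin (TCP) lies at the centre of the arm's flange, where the gripper is bolted on; the fingertips stand 182 mm ahead of it and the grasp point (between the pads) lies 164 mm ahead of it (ctrl.grip_point_offset is the distance from the TCP to the grasp point, in m); z points along the fingers, x is the direction in which the jaws open and shut, and the axes are right-handed (so a half turn about z gives the same grasp; the last joint's range is limited). The gripper opens to 87 mm and grips with 3 to 60 N. Pads are 19 mm wide; open, the fingers measure 117 mm over their backs; the gripper's body (75 mm by 190 mm) begins 51 mm behind the grasp point.
Start: joints at [1.185, 0.469, -0.049, 1.532, 0.024, 1.141, -0.082], TCP at [0.236, -0.632, 0.405] pointing down, gripper open.
Joint ranges: [-2.59, 2.59], [-0.33, 1.99], [-1.39, 1.29], [0.1, 2.45], [-1.04, 4.18], [0.21, 1.99], [-2.66, 2.66]. Speed limits (rad/s): [2.57, 2.57, 3.14, 3.14, 3.14, 3.14, 3.14].

## Interface

Orientations are given as a unit quaternion [w, x, y, z].
In Python, from station import telemetry, capture, ctrl gives the robot as it stands.
- The arm moves only by the tool arm_command, never from a script. Its argument "motion" is a list that holds one entry, the list of rows, each a list of 4 numbers: the shift along the tool's x, y, z in mm, then the turn about the tool's z in rad. In form: [[[dx, dy, dz, turn], ...]]. A call has exactly 10 rows; each row shifts and turns the commanded pose from where the row before left it, along the tool's axes as they then stand; what a row does not reach is not made up. A row lasts 1/12 s, in which the tool goes at most 41.7 mm and 7.16 degrees, less where a joint would pass 70% of its speed; a pose out of reach is approached as far as the arm can. A call is refused whole if a number of a shift passes 41.7 or a number of a turn 0.125, either way. A call with a gripper value outside its range is refused whole. "fingers" is the gripper's target within -1 to 1 (shut at 1, half-way at 0, fully open at -1), set as the call begins (left out, the last holds). The fingers move at their own pace and stop on an object; "grip_force" is the grip in N (left out, the last holds). Time passes only in rows, so rows that do not move let the fingers close, or fill a call up. It gives the time, the measured TCP pose, the force and the opening at its end, in the units of the state.
- telemetry.get_obs(): the state, without advancing time (a new reading comes with each control period).
- capture(name): name is "scene" or "side" or "wrist"; returns a dict with "color" (400x640x3 uint8, red, green, blue), "K" (3x3 intrinsics, pixels), "world_from_camera" (4x4, takes a point from camera to world coordinates). Camera axes: x right, y down, z forward; pixel columns grow to the right and rows downward; lengths in m; the calibration is good to about 2 mm. A picture is of the moment at which its call begins. There is no depth.
- ctrl.sign_off(): hands the job in, once; it reports no verdict.
The state is a dict: "t": time; "qpos": joint angles; "qvel": joint speeds; "joint_torque": joint torques, N m; "tool_pos": TCP position; "ee_rot": TCP orientation; "contact_force": force on the tool from outside, world axes, zero at the start; "wrist_torque": the same for the moment, N m; "finger_gap": finger opening in m.
Only numpy, scipy, OpenCV 4.12 (cv2) and the standard library are available. Lean on these libraries where they do the work, as an engineer would, in place of code of your own. Each camera call takes 0.05 s, during which the arm holds its last target. There are 200 camera calls.

## Working session

There is one attempt and no reset: what is moved stays moved. The work goes in short steps, Python scripts to look and compute and a tool call to move; the robot and the scene stay as the last step left them, time stands still between calls to the robot, and variables do not carry over. Pictures are saved under pics/ and viewed, about 8 in all and at most 12, crops included, and the job is handed in when it is done.

Besides the shell and the picture viewer there is one more tool, called after "Emit:" as a command line: name --argument value ..., lists and objects as JSON in quotes. arm_command: Moves the arm, as the interface text tells. Its arguments: {"type":"object","properties":{"motion":{"type":"array"},"fingers":{"type":"number"},"grip_force":{"type":"number"}},"required":["motion"]}

```bash
mkdir -p pics
python3 - <<'E'
from station import telemetry, capture, ctrl
import cv2,numpy as np
for n in ("scene","side"):
    c=capture(n); cv2.imwrite(f"pics/{n}0.png",c["color"][:,:,::-1]); print(n,c["K"].round(1).tolist(),c["world_from_camera"].round(4).tolist())
o=telemetry.get_obs(); print({k:np.round(v,4).tolist() for k,v in o.items()}, ctrl.grip_point_offset)
E
```

```text
scene [[377.2, 0.0, 326.9], [0.0, 377.2, 197.3], [0.0, 0.0, 1.0]] [[0.1666, 0.6579, -0.7344, 1.2728], [0.986, -0.1028, 0.1315, -0.0419], [0.011, -0.746, -0.6658, 0.7885], [0.0, 0.0, 0.0, 1.0]]
side [[415.8, 0.0, 312.2], [0.0, 415.8, 196.6], [0.0, 0.0, 1.0]] [[0.984, -0.0929, 0.152, 0.3991], [-0.1765, -0.6244, 0.7609, -0.6801], [0.0242, -0.7756, -0.6308, 0.7708], [0.0, 0.0, 0.0, 1.0]]
{'t': 0.1, 'qpos': [1.1851, 0.4694, -0.0486, 1.5336, 0.0241, 1.141, -0.0823], 'qvel': [0.0002, -0.001, -0.0019, -0.0031, 0.001, 0.0021, -0.0008], 'joint_torque': [0.0007, -50.9171, -0.0809, -23.6829, -0.0614, 0.0344, 0.0001], 'tool_pos': [0.2357, -0.6323, 0.4038], 'ee_rot': [-0.0005, 0.8214, -0.5704, -0.0007], 'contact_force': [-0.2895, 0.7569, -0.3889], 'wrist_torque': [0.0379, 0.012, -0.0061], 'finger_gap': 0.0869} 0.1635
```

View pics/scene0.png

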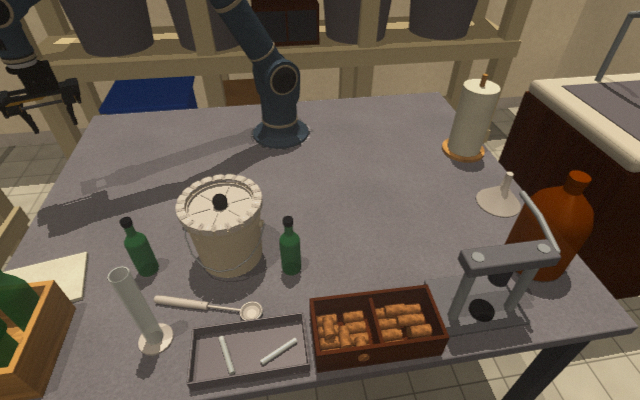

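View pics/side0.png

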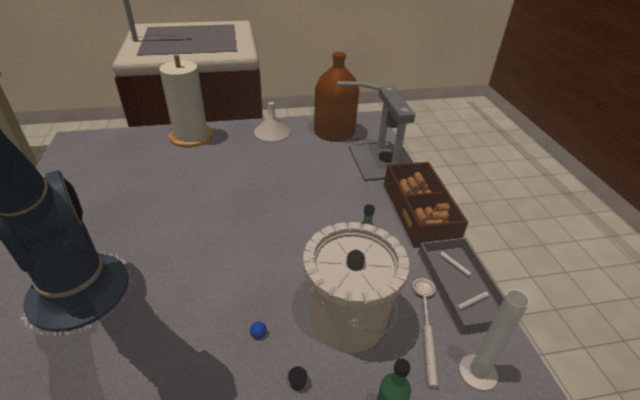

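The pail with its lid is at scene (220,205) / side (355,262). The black mushroom shape in the lid's centre, scene (220,201) / side (355,260), is the breather. The blue look-alike at side (258,329) and the black spare bung at side (298,378) stand on the table. Next I triangulate the breather and check it by reprojecting the rim circles in a crop.

```bash
cat > h.py <<'E'
import numpy as np, cv2
from station import telemetry, capture, ctrl
def ray(c,uv):
    T=c["world_from_camera"]; d=T[:3,:3]@np.linalg.inv(c["K"])@[*uv,1]; return T[:3,3],d/np.linalg.norm(d)
def proj(c,P):
    T=np.linalg.inv(c["world_from_camera"]); q=(T[:3,:3]@np.atleast_2d(P).T+T[:3,3:]); q=c["K"]@q; return (q[:2]/q[2]).T
def onz(c,uv,z):
    o,d=ray(c,uv); return o+d*(z-o[2])/d[2]
def circ(x,y,r,z,n=72):
    a=np.linspace(0,2*np.pi,n,endpoint=False); return np.c_[x+r*np.cos(a),y+r*np.sin(a),0*a+z]
E
python3 - <<'E'
from h import *
C={n:capture(n) for n in("scene","side")}
win={"scene":(205,185,235,220),"side":(340,245,372,275)}
R=[]
for n,(a,b,c,d) in win.items():
    g=C[n]["color"][b:d,a:c].max(2); m=(g<60).astype(np.uint8)
    k,l,s,ce=cv2.connectedComponentsWithStats(m); i=1+s[1:,4].argmax(); uv=ce[i]+[a,b]
    print(n,uv,s[i]); R.append(ray(C[n],uv))
A=np.zeros((3,3));B=np.zeros(3)
for o,d in R:
    M=np.eye(3)-np.outer(d,d);A+=M;B+=M@o
P=np.linalg.solve(A,B);print("breather",P.round(4),[np.linalg.norm(np.cross(P-o,d)).round(4) for o,d in R])
for n,uv in (("scene",(291,268)),("scene",(147,270))): print(onz(C[n],uv,0).round(3))
for uv in ((298,378),(258,329)): print(onz(C["side"],uv,.016).round(3))
out=[]
for n,ctr in (("scene",(220,215)),("side",(355,275))):
    s=5; x0,y0=ctr[0]-60,ctr[1]-60
    im=cv2.resize(C[n]["color"][y0:y0+120,x0:x0+120,::-1],None,fx=s*.66,fy=s*.66,interpolation=cv2.INTER_CUBIC); f=im.shape[0]/120
    for r,z,col in((.0985,.195,(0,0,255)),(.079,.195,(0,255,0)),(.078,.0,(255,0,0))):
        p=(proj(C[n],circ(P[0],P[1],r,z))-[x0,y0]+.5)*f
        cv2.polylines(im,[p.round().astype(np.int32)],True,col,1)
    out.append(im)
cv2.imwrite("pics/fit.png",np.hstack(out))
E
```

```text
scene [219.61748634 201.6284153 ] [  8   9  14  16 183]
side [355.288 260.068] [  8   6  16  19 250]
breather [ 0.5862 -0.1748  0.1879] [np.float64(0.0), np.float64(0.0)]
[ 0.66  -0.024  0.   ]
[ 0.608 -0.389  0.   ]
[ 0.46  -0.295  0.016]
[ 0.394 -0.179  0.016]
```

View pics/fit.png

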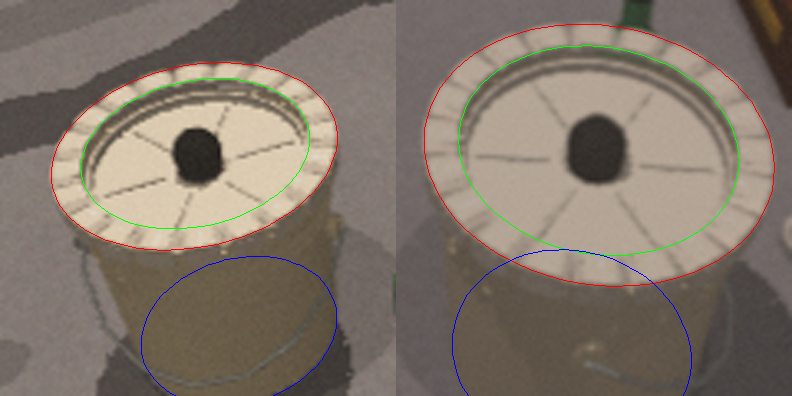

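The circles fit in both views: the pail axis is at about (0.586, −0.175), and the lid and breather are confirmed. I'll move over the rim at the point nearest the hand (azimuth −127.5°) with the fingers shut.

Emit:
arm_command --motion '[[[-6, -10, -1, 0], [-13, -20, -1, 0], [-14, -22, 0, 0], [-14, -22, 0, 0], [-14, -22, 0, 0], [-14, -22, 0, 0], [-14, -22, 0, 0], [-14, -22, 0, 0], [-14, -22, 0, 0], [-14, -22, 0, 0]]]' --fingers 1 --grip_force 20

```text
t: 1.03
tool_pos: [0.3841, -0.4357, 0.4069]
ee_rot: [-0.0, 0.822, -0.57, 0.0]
contact_force: [0.8, -0.4, -0.1]
finger_gap: 0.0284
```

Emit:
arm_command --motion '[[[-14, -22, 0, 0], [-14, -22, 0, 0], [-14, -22, 0, 0], [-14, -22, 0, 0], [-14, -22, 0, 0], [-14, -22, 0, 0], [-14, -22, 0, 0], [-12, -19, 0, 0], [-9, -16, 0, 0], [-6, -6, 0, 0]]]'

```text
t: 1.87
tool_pos: [0.5239, -0.2489, 0.4069]
ee_rot: [-0.001, 0.823, -0.568, 0.0]
contact_force: [0.4, 0.4, 0.3]
finger_gap: 0.0004
```

```bash
cat >> h.py <<'E'
def st():
    o=telemetry.get_obs(); p=np.array(o["tool_pos"]); d=p[:2]-[.5862,-.1748]; w,x,y,z=o["ee_rot"]
    from scipy.spatial.transform import Rotation as Ro
    R=Ro.from_quat([x,y,z,w]).as_matrix()
    print("t",round(o["t"],2),"p",p.round(4),"r",np.hypot(*d).round(4),"ang",np.degrees(np.arctan2(d[1],d[0])).round(1),"F",np.round(o["contact_force"],1),"tau",np.round(o["wrist_torque"],2),"gap",round(o["finger_gap"],4)); return p,R
E
python3 - <<'E'
from h import *
p,R=st(); print(R.round(3))
t=np.array([.5862+.0885*np.cos(np.radians(-127.5)),-.1748+.0885*np.sin(np.radians(-127.5)),p[2]])
print((R.T@(t-p)*1000).round(1)); print(np.round(telemetry.get_obs()["qpos"],2))
c=capture("side"); cv2.imwrite("pics/s1.png",cv2.resize(c["color"][140:360,230:480,::-1],None,fx=2.5,fy=2.5))
E
```

```text
t 1.87 p [ 0.5239 -0.2489  0.4069] r 0.0968 ang -130.1 F [0.4 0.4 0.3] tau [ 0.01 -0.01  0.03] gap 0.0004
[[ 0.354 -0.935  0.001]
 [-0.935 -0.354  0.001]
 [-0.001 -0.002 -1.   ]]
[-0.6 -9.3  0. ]
[ 0.56  0.32 -0.24  1.75  0.08  1.07 -0.92]
```

View pics/s1.png

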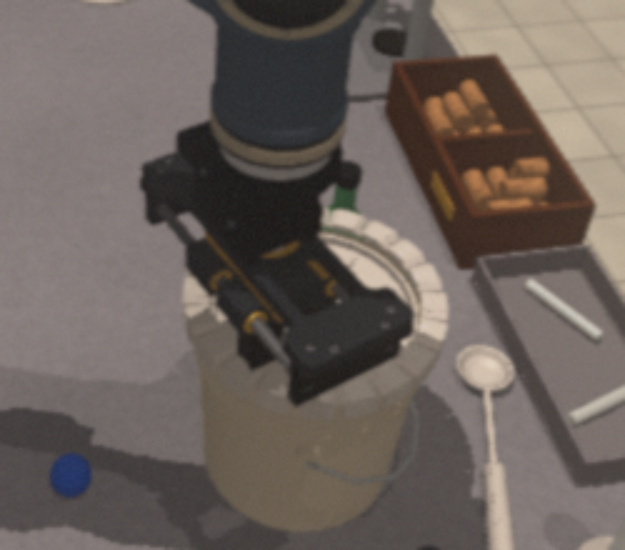

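The picture shows the shut hand over the near-left rim, clear of everything. I'll correct 9 mm and come down to just above the rim.

Emit:
arm_command --motion '[[[0, -4, 3, 0], [0, -3, 5, 0], [0, 0, 5, 0], [0, 0, 5, 0], [0, 0, 4, 0], [0, 0, 3, 0], [0, 0, 1, 0], [0, 0, 0, 0], [0, 0, 0, 0], [0, 0, 0, 0]]]'

```text
t: 2.75
tool_pos: [0.5288, -0.2501, 0.381]
ee_rot: [-0.0, 0.821, -0.57, 0.0]
contact_force: [0.6, -0.4, -0.6]
finger_gap: 0.0004
```

Run:
```python
from h import *
st()
```

```text
t 2.75 p [ 0.5288 -0.2501  0.381 ] r 0.0947 ang -127.3 F [ 0.6 -0.4 -0.6] tau [-0.02 -0.03  0.04] gap 0.0004
```

Emit:
arm_command --motion '[[[-2, -3, 0, 0], [-1.5, -2, 1, 0], [0, 0, 1, 0], [0, 0, 1, 0], [0, 0, 1, 0], [0, 0, 1, 0], [0, 0, 1, 0], [0, 0, 1, 0], [0, 0, 0, 0], [0, 0, 0, 0]]]'

```text
t: 3.58
tool_pos: [0.5323, -0.2451, 0.3754]
ee_rot: [-0.0, 0.821, -0.571, 0.001]
contact_force: [-1.6, 1.4, 7.3]
finger_gap: 0.0006
```

Run:
```python
from h import *
st()
```

```text
t 3.58 p [ 0.5323 -0.2451  0.3754] r 0.0886 ang -127.5 F [-1.6  1.4  7.3] tau [0.2  0.52 0.01] gap 0.0006
```

Emit:
arm_command --motion '[[[0, 0, 1, 0], [0, 0, 1, 0], [0, 0, 1, 0], [0, 0, 0.5, 0], [0, 0, 0.5, 0], [0, 0, 0.5, 0], [0, 0, 0.5, 0], [0, 0, 0, 0], [0, 0, 0, 0], [0, 0, 0, 0]]]'

```text
t: 4.42
tool_pos: [0.5323, -0.2454, 0.3723]
ee_rot: [0.0, 0.821, -0.571, 0.002]
contact_force: [-5.2, 1.9, 16.0]
finger_gap: 0.0002
```

Emit:
arm_command --motion '[[[0, 0, 0.5, 0], [0, 0, 0.5, 0], [0, 0, 0, 0], [0, 0, 0, 0], [0, 0, 0, 0], [0, 0, -1, 0], [0, 0, -1, 0], [0, 0, 0, 0], [0, 0, 0, 0], [0, 0, 0, 0]]]'

```text
t: 5.25
tool_pos: [0.5324, -0.2454, 0.3723]
ee_rot: [0.0, 0.821, -0.571, 0.001]
contact_force: [-3.6, 1.1, 12.8]
finger_gap: 0.0003
```

Run:
```python
from h import *
p,R=st()
# ring steps of 18deg from -127.5 going counter-clockwise, in tool axes
a=np.radians(-127.5+18*np.arange(21)); P=np.c_[.0885*np.cos(a),.0885*np.sin(a),0*a]*1000
for k in range(20): print(k+1,round(np.degrees(a[k+1]),1),(R.T@(P[k+1]-P[k])).round(1)[:2])
```

```text
t 5.25 p [ 0.5324 -0.2454  0.3723] r 0.0888 ang -127.3 F [-3.6  1.1 12.8] tau [ 0.16  0.72 -0.01] gap 0.0003
1 -109.5 [ 20.9 -18.2]
2 -91.5 [ 14.2 -23.8]
3 -73.5 [  6.2 -27. ]
4 -55.5 [ -2.5 -27.6]
5 -37.5 [-10.9 -25.5]
6 -19.5 [-18.2 -20.9]
7 -1.5 [-23.8 -14.2]
8 16.5 [-27.   -6.2]
9 34.5 [-27.6   2.5]
10 52.5 [-25.5  10.9]
11 70.5 [-20.9  18.2]
12 88.5 [-14.2  23.8]
13 106.5 [-6.2 27. ]
14 124.5 [ 2.5 27.6]
15 142.5 [10.9 25.5]
16 160.5 [18.2 20.9]
17 178.5 [23.8 14.2]
18 196.5 [27.   6.2]
19 214.5 [27.6 -2.5]
20 232.5 [ 25.5 -10.9]
```

The first place is down: the height stayed the same (tip 0.190) while the force dropped from 16 to 12.8 N, so it is on the firm stop. I'll continue round in 18° hops, pressing at about 15–16 N.

Emit:
arm_command --motion '[[[0, 0, -6, 0], [10.5, -9, -3, 0], [10.4, -9.2, 0, 0], [0, 0, 3, 0], [0, 0, 3, 0], [0, 0, 2, 0], [0, 0, 1, 0], [0, 0, 1, 0], [0, 0, 0, 0], [0, 0, 0, 0]]]'

```text
t: 6.08
tool_pos: [0.5568, -0.2591, 0.3722]
ee_rot: [0.0, 0.821, -0.571, 0.003]
contact_force: [-1.4, -1.2, 13.3]
finger_gap: 0.0004
```

Emit:
arm_command --motion '[[[0, 0, -6, 0], [7, -12, -3, 0], [7.2, -11.8, 0, 0], [0, 0, 3, 0], [0, 0, 3, 0], [0, 0, 2, 0], [0, 0, 1, 0], [0, 0, 0, 0], [0, 0, 0, 0], [0, 0, 0, 0]]]'

```text
t: 6.92
tool_pos: [0.5839, -0.2632, 0.3721]
ee_rot: [-0.001, 0.821, -0.57, 0.003]
contact_force: [-0.6, -0.6, 13.5]
finger_gap: 0.0008
```

Run:
```python
from h import *
st()
```

```text
t 6.92 p [ 0.5839 -0.2632  0.3721] r 0.0884 ang -91.5 F [-0.6 -0.6 13.5] tau [0.14 0.06 0.06] gap 0.0008
```

Working well, so I continue hops 3–8.

Emit:
arm_command --motion '[[[0, 0, -6, 0], [3, -13.5, -3, 0], [3.2, -13.5, 0, 0], [0, 0, 3, 0], [0, 0, 3, 0], [0, 0, 2, 0], [0, 0, 1, 0], [0, 0, 0, 0], [0, 0, 0, 0], [0, 0, 0, 0]]]'

```text
t: 7.75
tool_pos: [0.6114, -0.2592, 0.372]
ee_rot: [-0.001, 0.821, -0.57, 0.002]
contact_force: [0.4, 1.2, 13.1]
finger_gap: 0.0002
```

Emit:
arm_command --motion '[[[0, 0, -6, 0], [-1.2, -13.8, -3, 0], [-1.3, -13.8, 0, 0], [0, 0, 3, 0], [0, 0, 3, 0], [0, 0, 2, 0], [0, 0, 1, 0], [0, 0, 0, 0], [0, 0, 0, 0], [0, 0, 0, 0]]]'

```text
t: 8.58
tool_pos: [0.6371, -0.2466, 0.3719]
ee_rot: [-0.002, 0.822, -0.57, 0.002]
contact_force: [-0.0, 2.4, 13.2]
finger_gap: 0.0003
```

Emit:
arm_command --motion '[[[0, 0, -6, 0], [-5.4, -12.8, -3, 0], [-5.5, -12.7, 0, 0], [0, 0, 3, 0], [0, 0, 3, 0], [0, 0, 2, 0], [0, 0, 1, 0], [0, 0, 0, 0], [0, 0, 0, 0], [0, 0, 0, 0]]]'

```text
t: 9.42
tool_pos: [0.658, -0.2261, 0.3719]
ee_rot: [-0.003, 0.822, -0.57, 0.002]
contact_force: [0.1, 4.3, 13.8]
finger_gap: 0.0005
```

Emit:
arm_command --motion '[[[0, 0, -6, 0], [-9.1, -10.5, -3, 0], [-9.1, -10.4, 0, 0], [0, 0, 3, 0], [0, 0, 3, 0], [0, 0, 2, 0], [0, 0, 1, 0], [0, 0, 0, 0], [0, 0, 0, 0], [0, 0, 0, 0]]]'

```text
t: 10.25
tool_pos: [0.671, -0.2012, 0.3719]
ee_rot: [-0.003, 0.822, -0.569, 0.001]
contact_force: [-0.8, 5.9, 13.8]
finger_gap: 0.0007
```

Run:
```python
from h import *
st()
```

```text
t 10.25 p [ 0.671  -0.2012  0.3719] r 0.0888 ang -17.3 F [-0.8  5.9 13.8] tau [1.39 0.04 0.02] gap 0.0007
```

Sideways force is building a little (5.9 N). From here I lift higher and settle before each landing.

Emit:
arm_command --motion '[[[0, 0, -8, 0], [-8, -5, -4, 0], [-8, -5, 0, 0], [-7.8, -4.2, 0, 0], [0, 0, 0, 0], [0, 0, 5, 0], [0, 0, 4, 0], [0, 0, 2, 0], [0, 0, 1, 0], [0, 0, 0, 0]]]'

```text
t: 11.08
tool_pos: [0.675, -0.1767, 0.372]
ee_rot: [-0.001, 0.821, -0.571, 0.001]
contact_force: [-3.2, 1.6, 13.8]
finger_gap: 0.0005
```

Emit:
arm_command --motion '[[[0, 0, -8, 0], [-9, -2, -4, 0], [-9, -2.1, 0, 0], [-9, -2.1, 0, 0], [0, 0, 0, 0], [0, 0, 5, 0], [0, 0, 4, 0], [0, 0, 2, 0], [0, 0, 1, 0], [0, 0, 0, 0]]]'

```text
t: 11.92
tool_pos: [0.6716, -0.149, 0.3719]
ee_rot: [-0.001, 0.821, -0.57, 0.001]
contact_force: [-2.4, 3.5, 13.2]
finger_gap: 0.0008
```

Run:
```python
from h import *
st()
```

```text
t 11.92 p [ 0.6716 -0.149   0.3719] r 0.0892 ang 16.8 F [-2.4  3.5 13.2] tau [0.59 0.63 0.05] gap 0.0008
```

Emit:
arm_command --motion '[[[0, 0, -8, 0], [-9.2, 0.8, -4, 0], [-9.2, 0.8, 0, 0], [-9.2, 0.9, 0, 0], [0, 0, 0, 0], [0, 0, 5, 0], [0, 0, 4, 0], [0, 0, 2, 0], [0, 0, 1, 0], [0, 0, 0, 0]]]'

```text
t: 12.75
tool_pos: [0.6597, -0.124, 0.3719]
ee_rot: [-0.001, 0.821, -0.57, 0.001]
contact_force: [-4.0, 2.4, 14.5]
finger_gap: 0.0004
```

Emit:
arm_command --motion '[[[0, 0, -8, 0], [-8.5, 3.6, -4, 0], [-8.5, 3.6, 0, 0], [-8.5, 3.7, 0, 0], [0, 0, 0, 0], [0, 0, 5, 0], [0, 0, 4, 0], [0, 0, 2, 0], [0, 0, 1, 0], [0, 0, 0, 0]]]'

```text
t: 13.58
tool_pos: [0.6404, -0.1038, 0.3719]
ee_rot: [-0.001, 0.821, -0.57, 0.001]
contact_force: [-4.4, 2.4, 16.1]
finger_gap: 0.0006
```

Emit:
arm_command --motion '[[[0, 0, -8, 0], [-7, 6, -4, 0], [-7, 6, 0, 0], [-6.9, 6.2, 0, 0], [0, 0, 0, 0], [0, 0, 5, 0], [0, 0, 4, 0], [0, 0, 2, 0], [0, 0, 1, 0], [0, 0, 0, 0]]]'

```text
t: 14.42
tool_pos: [0.616, -0.0906, 0.3719]
ee_rot: [-0.001, 0.821, -0.57, 0.001]
contact_force: [-5.5, 1.9, 17.9]
finger_gap: 0.0004
```

Emit:
arm_command --motion '[[[0, 0, -8, 0], [-4.7, 8, -4, 0], [-4.7, 8, 0, 0], [-4.8, 7.8, 0, 0], [0, 0, 0, 0], [0, 0, 5, 0], [0, 0, 4, 0], [0, 0, 2, 0], [0, 0, 1, 0], [0, 0, 0, 0]]]'

```text
t: 15.25
tool_pos: [0.5887, -0.0856, 0.3719]
ee_rot: [-0.0, 0.821, -0.57, 0.001]
contact_force: [-7.3, 1.5, 19.4]
finger_gap: 0.0006
```

Run:
```python
from h import *
st()
```

```text
t 15.25 p [ 0.5887 -0.0856  0.3719] r 0.0892 ang 88.4 F [-7.3  1.5 19.4] tau [ 0.34  1.62 -0.05] gap 0.0006
```

Force is rising where the arm is stiffer, so I press 1 mm less on the next hops.

Emit:
arm_command --motion '[[[0, 0, -8, 0], [-2, 9, -4, 0], [-2.1, 9, 0, 0], [-2.1, 9, 0, 0], [0, 0, 0, 0], [0, 0, 5, 0], [0, 0, 3, 0], [0, 0, 2, 0], [0, 0, 1, 0], [0, 0, 0, 0]]]'

```text
t: 16.08
tool_pos: [0.561, -0.0893, 0.3721]
ee_rot: [-0.0, 0.821, -0.57, 0.0]
contact_force: [-6.9, 1.1, 17.0]
finger_gap: 0.0003
```

Emit:
arm_command --motion '[[[0, 0, -8, 0], [0.8, 9.2, -4, 0], [0.8, 9.2, 0, 0], [0.9, 9.2, 0, 0], [0, 0, 0, 0], [0, 0, 5, 0], [0, 0, 4, 0], [0, 0, 2, 0], [0, 0, 1, 0], [0, 0, 0, 0]]]'

```text
t: 16.92
tool_pos: [0.536, -0.1012, 0.3721]
ee_rot: [0.0, 0.822, -0.57, 0.0]
contact_force: [-7.7, 0.6, 17.9]
finger_gap: 0.0006
```

Run:
```python
from h import *
st()
```

```text
t 16.92 p [ 0.536  -0.1012  0.3721] r 0.0891 ang 124.3 F [-7.7  0.6 17.9] tau [ 0.23  1.59 -0.06] gap 0.0006
```

Emit:
arm_command --motion '[[[0, 0, -8, 0], [3.6, 8.5, -4, 0], [3.6, 8.5, 0, 0], [3.7, 8.5, 0, 0], [0, 0, 0, 0], [0, 0, 5, 0], [0, 0, 4, 0], [0, 0, 1.7, 0], [0, 0, 1, 0], [0, 0, 0, 0]]]'

```text
t: 17.75
tool_pos: [0.5158, -0.1205, 0.3722]
ee_rot: [0.0, 0.822, -0.57, -0.0]
contact_force: [-6.6, 0.3, 17.1]
finger_gap: 0.0004
```

Emit:
arm_command --motion '[[[0, 0, -8, 0], [6, 7, -4, 0], [6, 7, 0, 0], [6.2, 6.9, 0, 0], [0, 0, 0, 0], [0, 0, 5, 0], [0, 0, 4, 0], [0, 0, 2, 0], [0, 0, 1, 0], [0, 0, 0, 0]]]'

```text
t: 18.58
tool_pos: [0.5024, -0.145, 0.3722]
ee_rot: [0.001, 0.822, -0.57, -0.0]
contact_force: [-6.6, -0.1, 19.0]
finger_gap: 0.0004
```

Emit:
arm_command --motion '[[[0, 0, -8, 0], [8, 4.7, -4, 0], [8, 4.7, 0, 0], [7.8, 4.8, 0, 0], [0, 0, 0, 0], [0, 0, 5, 0], [0, 0, 4, 0], [0, 0, 2, 0], [0, 0, 1, 0], [0, 0, 0, 0]]]'

```text
t: 19.42
tool_pos: [0.4974, -0.1724, 0.3722]
ee_rot: [0.001, 0.821, -0.57, 0.0]
contact_force: [-6.7, -0.0, 16.2]
finger_gap: 0.0005
```

Emit:
arm_command --motion '[[[0, 0, -8, 0], [9, 2, -4, 0], [9, 2.1, 0, 0], [9, 2.1, 0, 0], [0, 0, 0, 0], [0, 0, 5, 0], [0, 0, 4, 0], [0, 0, 2, 0], [0, 0, 1, 0], [0, 0, 0, 0]]]'

```text
t: 20.25
tool_pos: [0.501, -0.2001, 0.3722]
ee_rot: [0.001, 0.821, -0.57, 0.0]
contact_force: [-5.7, 0.0, 16.2]
finger_gap: 0.0003
```

Emit:
arm_command --motion '[[[0, 0, -8, 0], [9.2, -0.8, -4, 0], [9.2, -0.8, 0, 0], [9.2, -0.9, 0, 0], [0, 0, 0, 0], [0, 0, 5, 0], [0, 0, 4, 0], [0, 0, 2, 0], [0, 0, 1, 0], [0, 0, 0, 0]]]'

```text
t: 21.08
tool_pos: [0.5129, -0.2253, 0.3722]
ee_rot: [0.001, 0.821, -0.57, 0.001]
contact_force: [-5.3, 0.2, 15.0]
finger_gap: 0.0004
```

Run:
```python
from h import *
st()
```

```text
t 21.08 p [ 0.5129 -0.2253  0.3722] r 0.089 ang -145.4 F [-5.3  0.2 15. ] tau [-0.05  1.13  0.01] gap 0.0004
```

Emit:
arm_command --motion '[[[0, 0, -8, 0], [8.5, -3.6, -4, 0], [8.5, -3.6, 0, 0], [8.5, -3.7, 0, 0], [0, 0, 0, 0], [0, 0, 5, 0], [0, 0, 4, 0], [0, 0, 2, 0], [0, 0, 1, 0], [0, 0, 0, 0]]]'

```text
t: 21.92
tool_pos: [0.5321, -0.2455, 0.3721]
ee_rot: [0.0, 0.821, -0.571, 0.001]
contact_force: [-4.2, -0.1, 13.0]
finger_gap: 0.0002
```

Emit:
arm_command --motion '[[[0, 0, -8, 0], [0, 0, -12, 0], [0, 0, -15, 0], [5, 8, -15, 0], [10, 18, -5, 0], [14, 22, 0, 0], [14, 22, 0, 0], [14, 22, 0, 0], [14, 22, 0, 0], [14, 22, 0, 0]]]'

```text
t: 22.75
tool_pos: [0.4336, -0.3728, 0.4252]
ee_rot: [-0.0, 0.822, -0.57, -0.0]
contact_force: [0.3, -0.5, 0.6]
finger_gap: 0.0003
```

Emit:
arm_command --motion '[[[14, 22, 0, 0], [14, 22, 0, 0], [14, 22, 0, 0], [14, 22, 0, 0], [10, 18, 0, 0], [5, 8, 0, 0], [0, 0, 0, 0], [0, 0, 0, 0], [0, 0, 0, 0], [0, 0, 0, 0]]]'

```text
t: 23.58
tool_pos: [0.3539, -0.4771, 0.4251]
ee_rot: [-0.0, 0.822, -0.569, 0.0]
contact_force: [0.1, -0.3, -0.6]
finger_gap: 0.0005
```

```bash
python3 - <<'E'
from h import *
st()
for n,w in (("scene",(205,185,235,220)),("side",(340,245,372,275))):
    c=capture(n); cv2.imwrite(f"pics/{n}2.png",c["color"][:,:,::-1]); a,b,e,d=w
    m=(c["color"][b:d,a:e].max(2)<60).astype(np.uint8); k,l,s,ce=cv2.connectedComponentsWithStats(m); i=1+s[1:,4].argmax(); print(n,ce[i]+[a,b])
    # image shift (pixel) of local rim patches before/after vs predicted for 5 mm drop
    g0=cv2.cvtColor(cv2.imread(f"pics/{n}0.png"),cv2.COLOR_BGR2GRAY).astype(np.float32); g1=cv2.cvtColor(cv2.imread(f"pics/{n}2.png"),cv2.COLOR_BGR2GRAY).astype(np.float32)
    X,Y=.5862,-.1748
    u0=proj(c,circ(X,Y,.0885,.195,20)); u1=proj(c,circ(X,Y,.0885,.190,20))
    out=[]
    for p,q in zip(u0,u1):
        t=cv2.getRectSubPix(g0,(19,19),tuple(map(float,p))); sr=cv2.resize(cv2.getRectSubPix(g1,(31,31),tuple(map(float,p))),None,fx=8,fy=8,interpolation=cv2.INTER_CUBIC)
        r=cv2.matchTemplate(sr,cv2.resize(t,None,fx=8,fy=8,interpolation=cv2.INTER_CUBIC),cv2.TM_CCOEFF_NORMED); _,v,_,l=cv2.minMaxLoc(r)
        sh=np.array(l)/8-6; out.append(((sh@(q-p))/np.dot(q-p,q-p)*5).round(1))
    print(n,"drop mm at 0,18..deg",out)
E
python3 - <<'E'
import cv2,numpy as np
a=cv2.imread("pics/scene2.png")[150:330,80:340];b=cv2.imread("pics/side2.png")[190:400,220:460]
h=500;cv2.imwrite("pics/after.png",np.vstack([cv2.resize(x,(400,295)) if 0 else cv2.resize(x,None,fx=290/x.shape[0]*1.0,fy=290/x.shape[0])[:, :330] for x in(a,b)]))
E
```

```text
t 23.58 p [ 0.3539 -0.4771  0.4251] r 0.3812 ang -127.5 F [ 0.1 -0.3 -0.6] tau [-0.01  0.03 -0.03] gap 0.0005
scene [219.61748634 201.6284153 ]
scene drop mm at 0,18..deg [np.float64(4.6), np.float64(5.0), np.float64(4.5), np.float64(5.0), np.float64(3.7), np.float64(4.0), np.float64(4.5), np.float64(4.9), np.float64(4.5), np.float64(4.8), np.float64(3.4), np.float64(3.1), np.float64(3.5), np.float64(4.0), np.float64(3.8), np.float64(3.3), np.float64(3.2), np.float64(4.8), np.float64(4.4), np.float64(4.4)]
side [355.90909091 267.18181818]
side drop mm at 0,18..deg [np.float64(4.4), np.float64(4.4), np.float64(4.0), np.float64(4.4), np.float64(4.2), np.float64(3.8), np.float64(3.8), np.float64(4.2), np.float64(4.5), np.float64(4.4), np.float64(4.1), np.float64(4.8), np.float64(5.1), np.float64(4.9), np.float64(4.8), np.float64(4.7), np.float64(4.7), np.float64(4.7), np.float64(4.8), np.float64(4.5)]
```

View pics/after.png

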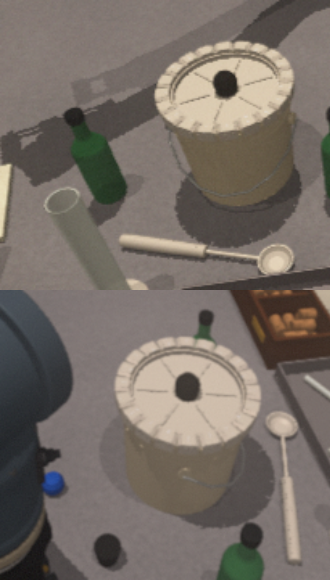

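The picture shows the breather seated at centre and the pail, bottles, spoon, bung and blue ball where they were. Both views show a drop of about 4–5 mm all round. The side-view breather blob disagreed (row 267 against 260), so I check it by template matching, along with the neighbouring objects.

Run:
```python
import cv2
P={"scene":{"breather":(220,201),"panel":(235,208),"pailbase":(225,262),"bottle_a":(290,250),"bottle_b":(141,250),"spoon":(205,306)},"side":{"breather":(355,260),"pail":(345,322),"bung":(298,378),"spoon":(425,292),"bottle_a":(369,211),"bottle_b":(397,380)}}
for n,d in P.items():
    A,B=cv2.imread(f"pics/{n}0.png",0),cv2.imread(f"pics/{n}2.png",0)
    for k,(u,v) in d.items():
        t=A[v-11:v+12,u-11:u+12]; y0=max(v-21,0); s=B[y0:v+22,u-21:u+22]
        _,c,_,l=cv2.minMaxLoc(cv2.matchTemplate(s,t,cv2.TM_CCOEFF_NORMED)); print(n,k,"shift px",l[0]-10,l[1]+y0-(v-11),round(c,2))
```

```text
scene breather shift px 0 0 1.0
scene panel shift px 0 0 0.99
scene pailbase shift px 0 0 0.62
scene bottle_a shift px 0 0 0.99
scene bottle_b shift px 0 0 0.98
scene spoon shift px 0 0 0.99
side breather shift px 0 0 1.0
side pail shift px 0 0 0.89
side bung shift px 0 0 1.0
side spoon shift px 0 0 1.0
side bottle_a shift px 0 0 0.99
side bottle_b shift px 0 0 0.99
```

```bash
python3 -c "
from station import ctrl; print(ctrl.sign_off())"
```

```text
the job is handed in; nothing more can be done
None
```

The lid is snapped down all the way round. I pressed the rim with shut fingertips every 18° (20 places, the first one twice), then took the hand away and handed the job in at about 24 s.

- **Pressing:** I lifted the fingertips between presses instead of sliding them. Readings at the end of each press were 13–19 N, above the 12–16 N you gave at some places, and every place reached the firm stop (fingertips 190 mm above the table). Sideways force stayed below 8 N.
- **Rim height:** comparing pictures from before and after, the side view shows the rim down 3.8–5.1 mm all round. The scene view shows 3.1–5.0 mm. It reads about 1–1.5 mm less than the side view at several places from 180° to 290°, and I took that as measuring noise.
- **Surroundings:** template matching shows 0 px shift for the breather, pail, bottles, bung and spoon. The match on the pail's base was weak (0.62), probably because of the changed arm shadow.
- **A check that disagreed:** the first check on the breather in the side view gave a position 7 px off. Template matching in the same picture then found it unmoved, with a match score of 1.0.

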